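# Open the sensor junction box and swing the bench magnifier over it

## Task

The terminals in the aluminium junction box are due for inspection. First lift the loose cover plate off its four pins and set it down (do not drop it) flat, grip upwards, wholly on the rubber mat; then swing the jointed bench magnifier by its grip post until the lens is centred over the open box, and let go so that it stays there. Leave the bottle, the beaker and the screwdriver where they are.

Things in the scene. Friction and masses are not known exactly. Their poses are not given: they have to be found in the camera images.
- box: Fixed open-topped aluminium junction box, 170 (x) x 120 (y) x 80 mm high, with two cable glands on its -x face. Origin: centre of its underside, on the bench. Four upright steel pins, 8 mm in diameter, stand 14 mm above the rim at x = +-70, y = +-45 mm. A black terminal strip lies inside.
- bay (a point): Centre of the box's open mouth, level with the rim, 80 mm above the bench; axes as the box.
- cover: Loose grey painted cover plate, 170 (x) x 120 (y) x 6 mm, about 0.25 kg, with four 12 mm holes that sit loosely over the box's pins. On top, in the middle, a black rib to grip: 80 mm along x, 18 mm wide (y), from 6 to 36 mm above the origin. Origin: centre of the plate's underside; at the start it rests on the box's rim.
- mat: Fixed flat black rubber mat on the bench, 220 (x) x 180 (y) x 4 mm. Origin: centre of its underside, at bench height.
- stand_axis (a point): Upright axis of the magnifier's first hinge, on top of its fixed white round-footed stand (foot 170 mm across), 210 mm above the bench. Axes as the stand.
- upper_arm (a joint): First hinge of the magnifier, about the vertical stand axis; stiff, stays where left (about 0.5 N m). At 1.05 the 220 mm upper arm points along the stand's -x; it grows counter-clockwise from above. Range -0.85 to 2.35 rad.
- elbow_axis (a point): Upright axis of the second hinge, 220 mm from the stand axis, at 205 mm height. The upper arm bar is 22 mm wide, its top 231 mm above the bench.
- lens_arm (a joint): Second hinge (elbow), vertical axis, stiff (about 0.3 N m). At -1.5 the lens arm continues the upper arm in a straight line, at 0 it is turned 1.5 rad counter-clockwise (from above) from that line, and so on as it grows. Range -1.5 to 1.0 rad.
- lens (a point): Centre of the round magnifier lens (white ring, outer diameter 124 mm, 20 mm thick, glass 100 mm), 250 mm from the elbow axis, 193 mm above the bench; ring underside 183 mm, top 203 mm above the bench. Its -x axis points from the elbow to the lens.
- post (a point): Point to grip on the black upright round grip post, 20 mm in diameter, that stands on the lens arm between elbow and lens, 165 mm from the elbow axis (85 mm before the lens centre). The post reaches from 203 mm (top of the bar) to 253 mm above the bench; this point is at 235 mm. Axes as the lens.
- reagent: Bystander: closed amber glass bottle, 68 mm in diameter, 160 mm high. Origin: centre of its underside.
- beaker: Bystander: open glass beaker, 80 mm in diameter, 100 mm high. Origin: centre of its underside.
- driver: Bystander: screwdriver, 190 mm long, lying along its x axis on the bench.
Things that resemble listed ones, but are neither listed nor needed, are in the scene too. Of the things shaped like the cover, the grey one is meant.

How it is judged:
By the outcome, as a careful person would: the job done as asked, in the order asked, and still so for the second after the job is handed in, with the robot touching nothing.
It also fails if it takes over 64 s, if anything falls off the work surface, if the arm or the gripper's body presses on something with over 40 N, if the wrist force passes 120 N, or if a joint passes its speed limit or range.

## Robot

A 6-joint arm with a two-finger parallel gripper is mounted at the origin on the work surface. World frame = base frame: x ahead of the robot, y to its left, z up, the work surface at z = 0. Lengths are in m, angles in rad, forces in N, time in s.
With the tool pointing down it reaches from about 0.275 to 0.85 m from the base axis. Payload 5.2 kg.
Tool frame: the origin (TCP) lies between the finger pads; the fingertips stand 8 mm ahead of it and the grasp point (between the pads) lies 11 mm behind it; z points along the fingers, y is the line along which they close (so a half turn about z gives the same grasp; the last joint's range is limited). The gripper opens to 85 mm and grips with 20 to 120 N. Pads are 22 mm wide; open, the fingers measure 114 mm over their backs; the gripper's body (76 mm by 85 mm) begins 54 mm behind the grasp point. The pads swing forward as they close: fully open they stand 13 mm farther back than shut.
Start: joints at [-1.551, 0.259, 1.535, -0, 1.348, -0.203], TCP at [0.122, -0.536, 0.239] pointing down, gripper open.
Joint ranges: [-3.14, 3.14], [-0.91, 2.08], [0.19, 2.58], [-1.22, 4.36], [0.22, 2.71], [-3.12, 3.12]. Speed limits (rad/s): [2.57, 2.57, 3.14, 3.14, 3.14, 3.14].

## Interface

Orientations are given as [roll, pitch, yaw] about the fixed x, y, z axes, in that order (R = Rz(yaw) Ry(pitch) Rx(roll)).
In Python, from plant import status, vision, arm, finder gives the robot as it stands.
- The arm moves only by the tool servo_tool, never from a script. Its argument "deltas" is a list of rows, each a list of 2 entries, a list of its own where there are three numbers: the shift along the tool's x, y, z in m, then the turn about the tool's z in rad. A call has 1 to 12 rows; each row shifts and turns the commanded pose from where the row before left it, along the tool's axes as they then stand; what a row does not reach is not made up. A row lasts 1/10 s, in which the tool goes at most 50 mm and 8.59 degrees, less where a joint would pass 70% of its speed; a pose out of reach is approached as far as the arm can. A call is refused whole if a number of a shift passes 0.05 or a number of a turn 0.15, either way. A call with a gripper value outside its range is refused whole. "claw" is the closure, from -1 (fully open) to 1 (shut), set as the call begins (left out, the last holds). The fingers move at their own pace and stop on an object; the grip force is fixed at half the most. Time passes only in rows, so rows that do not move let the fingers close. It gives the time, the measured TCP pose, the force, the opening and the grip force at its end, in the units of the state.
- status.state(): the state, without advancing time (a new reading comes with each control period).
- vision.read_camera(name): name is "side" or "top" or "wrist"; returns (picture, depth): 480x640x3 uint8, red, green, blue; 480x640 float32, m along the optical axis (not along the pixel's ray), 0 where there is no reading.
- vision.camera_params(name): a dict with "fx", "fy", "cx", "cy" (pixels), "rvec" (rotation vector, rad) and "tvec" (3), from world to camera coordinates, as OpenCV has them; the wrist camera has in their place "hand_eye" (4x4, takes a point from camera to tool coordinates, whose origin is the TCP and whose axes are the flange's). Camera axes: x right, y down, z forward; pixel columns grow to the right and rows downward; lengths in m; the calibration is good to about 2 mm. A picture is of the moment at which its call begins: read the wrist's pose just before it. camera_params takes no time and is no camera call.
- arm.finish_job(): hands the job in; it is judged then, once.
Trained networks look in the newest picture that a camera, given by its name, has taken for a name from the list of things; names that differ only in an ending like _2 or _b are one class to them, and where a whole thing is asked for, a point or a joint stands for the part that bears it (a point fixed in the world has none). Each returns a list of dicts, best first, with "conf" (0 to 1); they miss things now and then, are a little off and sometimes report something else, mostly with a low value. They report only what shows in the picture. A call takes as long as a camera call. They do not tell look-alikes from the thing itself.
- finder.spot_in(camera, label): "xyz" ([x, y, z] in m, in world coordinates, good to about 4 mm: the middle of the surface that is visible of it).
- finder.cut_out(camera, label): "region" (480x640 bool, what is visible of it).
The state is a dict: "clock": time; "qpos": joint angles; "joint_velocities": joint speeds; "effort": joint torques, N m; "tcp_pos": TCP position; "tcp_rot": TCP orientation; "force": force on the tool from outside, world axes, zero at the start; "ft_torque": the same for the moment, N m; "grip_width": opening from 0.0 (shut) to 1.0 (fully open); "gripper_force": force on a finger pad.
Only numpy, scipy, OpenCV 4.12 (cv2) and the standard library are available. Lean on these libraries where they do the work, as an engineer would, in place of code of your own. Each camera call takes 0.05 s, during which the arm holds its last target. There are 200 camera calls.

## Working session

There is one attempt and no reset: what is moved stays moved. The work goes in short steps, Python scripts to look and compute and a tool call to move; the robot and the scene stay as the last step left them, time stands still between calls to the robot, and variables do not carry over. Pictures are saved under pics/ and viewed, at most 10 in all, crops included, and the job is handed in when it is done.

Besides the shell and the picture viewer there is one more tool, called by a JSON object that holds its "name" and its "arguments", one argument or row to a line. servo_tool: Moves the arm, as the interface text tells. Its arguments: {"type":"object","properties":{"deltas":{"type":"array","items":{"type":"array"}},"claw":{"type":"number"}},"required":["deltas"]}

```bash
mkdir -p pics; ls; cat > h.py <<'E'
import numpy as np, cv2
from plant import status, vision, arm, finder
from scipy.spatial.transform import Rotation as R
def cloud(name, st=None):
    st=status.state() if name=='wrist' else None
    im,d=vision.read_camera(name); p=vision.camera_params(name)
    v,u=np.mgrid[:480,:640]
    c=np.stack([(u-p['cx'])/p['fx']*d,(v-p['cy'])/p['fy']*d,d],-1)
    if name=='wrist':
        H=np.array(p['hand_eye']); c=c@H[:3,:3].T+H[:3,3]
        w=c@R.from_euler('xyz',st['tcp_rot']).as_matrix().T+np.array(st['tcp_pos'])
    else:
        M=cv2.Rodrigues(np.array(p['rvec'],float))[0]; w=(c-np.array(p['tvec']).ravel())@M
    w[d==0]=np.nan
    return im,w
def save(n,im): cv2.imwrite('pics/'+n+'.png',im[...,::-1])
E
python3 - <<'E'
from h import *
s=status.state(); print({k:np.round(v,3) for k,v in s.items()})
for c in ['top','side']:
    im,w=cloud(c); save(c,im); np.save(c+'.npy',w)
    for l in (['box','cover','mat','stand_axis','upper_arm','lens','post','reagent','beaker','driver'] if c=='top' else ['cover','lens','post','mat']):
        print(c,l,[(np.round(r['xyz'],3).tolist(),round(r['conf'],2)) for r in finder.spot_in(c,l)][:4])
E
```

```text
pics
{'clock': np.float64(0.0), 'qpos': array([-1.551,  0.259,  1.536, -0.   ,  1.348, -0.203]), 'joint_velocities': array([-0.001, -0.   , -0.   , -0.001, -0.001, -0.002]), 'effort': array([-1.0000e-03, -4.4603e+01, -2.9058e+01, -1.0000e-03,  1.2000e-02,
        0.0000e+00]), 'tcp_pos': array([ 0.122, -0.536,  0.238]), 'tcp_rot': array([-3.14 , -0.   ,  0.223]), 'force': array([ 0.196, -0.217, -0.766]), 'ft_torque': array([0.011, 0.002, 0.039]), 'gripper_force': np.float64(0.0), 'grip_width': np.float64(1.002)}
top box [([0.456, 0.03, 0.048], 0.77), ([0.4, 0.32, 0.195], 0.74)]
top cover [([0.313, -0.13, 0.005], 0.88), ([0.429, 0.468, 0.001], 0.82), ([0.537, 0.046, 0.082], 0.65), ([0.243, -0.385, 0.01], 0.57)]
top mat [([0.495, -0.37, 0.004], 0.9)]
top stand_axis [([0.637, 0.278, 0.2], 0.76), ([0.405, 0.322, 0.195], 0.26)]
top upper_arm [([0.434, 0.315, 0.202], 0.76)]
top lens [([0.404, 0.32, 0.199], 0.61)]
top post [([0.407, 0.327, 0.195], 0.63), ([0.795, -0.021, 0.049], 0.48)]
top reagent [([0.749, -0.179, 0.107], 0.67), ([0.405, 0.32, 0.195], 0.59)]
top beaker [([0.797, -0.018, 0.048], 0.64), ([0.406, 0.318, 0.196], 0.38)]
top driver [([0.317, 0.172, 0.023], 0.98)]
side cover [([0.427, 0.475, 0.007], 0.93), ([0.534, 0.057, 0.09], 0.84), ([0.324, -0.104, 0.008], 0.68), ([0.195, -0.363, 0.01], 0.56)]
side lens [([0.407, 0.332, 0.195], 0.86)]
side post [([0.41, 0.335, 0.198], 0.86)]
side mat [([0.488, -0.362, 0.006], 0.88)]
```

View pics/top.png

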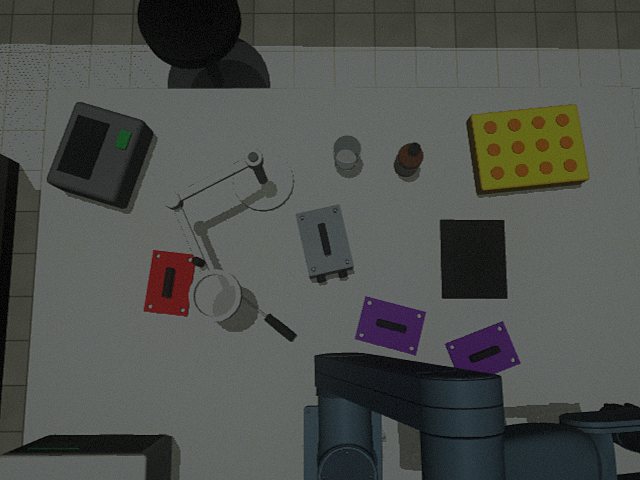

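View pics/side.png

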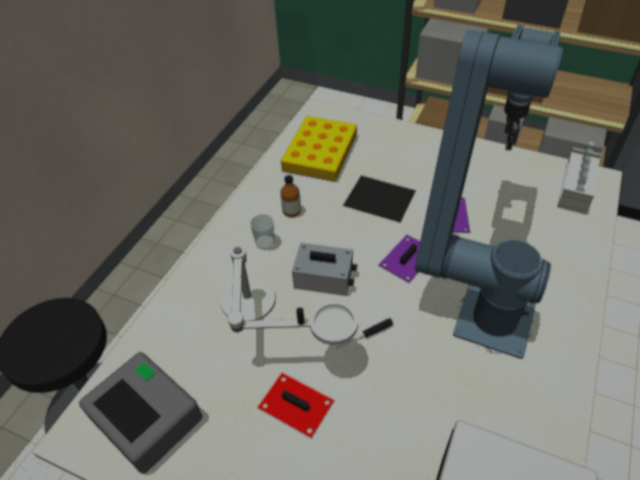

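Top view: the grey cover is on the box at about (325,243), with its rib at (324,239) and the glands below it. The mat is at (473,259), the lens at (215,295), the post at (199,262), the elbow at (175,205) and the stand at (255,160). Next I measure geometry.

```bash
cat > m.py <<'E'
from h import *
p=vision.camera_params('top');M=cv2.Rodrigues(np.array(p['rvec'],float))[0];t=np.array(p['tvec']).ravel();C=-M.T@t
def at(u,v,z):
    r=M.T@np.array([(u-p['cx'])/p['fx'],(v-p['cy'])/p['fy'],1]); return C+r*(z-C[2])/r[2]
def rect(P):
    (c,s,a)=cv2.minAreaRect((P[:,:2]*1000).astype(np.float32)); return np.round(c,1),np.round(s,1),round(a,2)
if __name__=='__main__':
    w=np.load('top.npy'); x,y,z=np.moveaxis(w,-1,0); im=cv2.imread('pics/top.png')
    print('C',C)
    B=(abs(x-.53)<.13)&(abs(y-.04)<.13)
    P=w[B&(z>.078)&(z<.1)];print('plate',rect(P),np.median(P[:,2]),P.mean(0),len(P))
    P=w[B&(z>.106)&(z<.14)];print('rib',rect(P),np.median(P[:,2]),P.mean(0),len(P))
    g=im.max(-1); vv,uu=np.mgrid[:480,:640]
    m=(g<50)&(vv>205)&(vv<310)&(uu>425)&(uu<520)
    Q=np.array([at(u,v,.004) for v,u in np.argwhere(m)]);print('mat',rect(Q),Q.mean(0))
    L=(x>.2)&(x<.75)&(y>.15)&(y<.5)&(z>.17)&(z<.27)
    P=w[L];print('mag n',len(P))
    k=L&(vv>262)&(vv<325);P=w[k&(vv>268)]
    (c,r)=cv2.minEnclosingCircle((P[:,:2]*1000).astype(np.float32));print('lens',c,r,np.median(P[:,2]))
    for n,u,v,h in [('stand',255,159,.231),('elbow',175,205,.231),('post',199,262,.253)]: print(n,at(u,v,h))
    big=cv2.resize(im[140:330,150:370],None,fx=3.15,fy=3.15,interpolation=cv2.INTER_CUBIC); cv2.imwrite('pics/crop.png',cv2.convertScaleAbs(big,alpha=1.5))
E
python3 m.py
```

```text
C [0.32539704 0.05076146 1.49079632]
plate (array([537.7,  45.3]), array([171.2, 120.2]), 12.45) 0.08564498162586097 [0.53631563 0.04498987 0.08571284] 2674
rib (array([537.4,  45.3]), array([79.7, 18.4]), 12.71) 0.11550324107323062 [0.53670031 0.04519932 0.11535594] 216
mat (array([ 495.4, -366.1]), array([178.9, 217.3]), 89.81) [ 0.49429143 -0.36596782  0.004     ]
mag n 4140
lens (392.23553466796875, 309.1407470703125) 67.66516876220703 0.1971844415346595
stand [0.71266735 0.21240427 0.231     ]
elbow [0.60016237 0.40128298 0.231     ]
post [0.46110745 0.33513481 0.253     ]
```

View pics/crop.png

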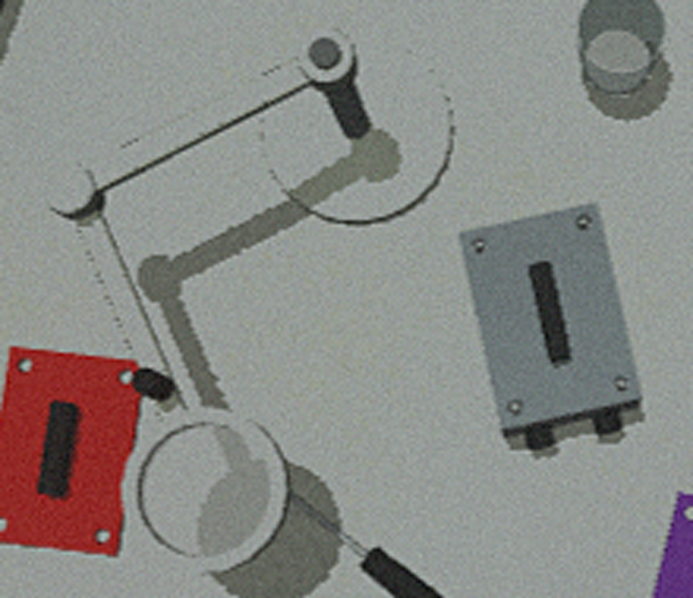

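Cover centre is (0.5375, 0.0453) with yaw 0.218, and the sizes match. The tool's yaw of 0.223 already suits the rib. Moving above it.

{"name": "servo_tool", "arguments": {
  "deltas": [
    [[0.0314, -0.0279, 0], 0],
    [[0.0314, -0.0279, 0], 0],
    [[0.0314, -0.0279, 0], 0],
    [[0.0314, -0.0279, 0], 0],
    [[0.0314, -0.0279, 0], 0],
    [[0.0314, -0.0279, 0], 0],
    [[0.0314, -0.0279, 0], 0],
    [[0.0314, -0.0279, 0], 0],
    [[0.0314, -0.0279, 0], 0],
    [[0.0314, -0.0279, 0], 0],
    [[0.0314, -0.0279, 0], 0],
    [[0.0314, -0.0279, 0], 0]
  ],
  "claw": -1
}}

```text
clock: 2.0
tcp_pos: [0.4159, -0.1251, 0.2396]
tcp_rot: [3.141, -0.001, 0.223]
force: [0.4, 0.2, -0.1]
grip_width: 0.997
gripper_force: 0.0
```

{"name": "servo_tool", "arguments": {
  "deltas": [
    [[0.0314, -0.0279, 0], 0],
    [[0.0314, -0.0279, 0], 0],
    [[0.0314, -0.0279, 0], 0],
    [[0.0314, -0.0279, 0], 0],
    [[0.0314, -0.0279, 0], 0],
    [[0, 0, 0], 0],
    [[0, 0, 0], 0],
    [[0, 0, 0], 0]
  ]
}}

```text
clock: 2.8
tcp_pos: [0.5368, 0.0435, 0.2392]
tcp_rot: [3.141, 0.001, 0.223]
force: [-0.4, 0.3, -0.6]
grip_width: 1.0
gripper_force: 0.0
```

```bash
python3 - <<'E'
from m import *
im,w=cloud('wrist'); save('w1',im); s=status.state(); print(s['tcp_pos'],s['tcp_rot'],s['clock'])
z=w[...,2]; B=(abs(w[...,0]-.5375)<.13)&(abs(w[...,1]-.045)<.13)
P=w[B&(z>.106)&(z<.13)]
if len(P): print('rib',rect(P),np.median(P[:,2]))
P=w[B&(z>.078)&(z<.095)]
if len(P): print('plate',rect(P),np.median(P[:,2]))
for n,px,h in [('lens',(216,296.2),.203),('stand',(253.2,157.1),.235),('elbow',(174.8,202.2),.231),('posttop',(195.7,261.5),.253)]: print(n,at(*px,h))
E
```

```text
[0.53676784 0.04323723 0.23928783] [3.14140916e+00 5.28505125e-04 2.21783006e-01] 2.85
rib (array([538.6,  45.3]), array([79.2, 17.6]), 12.19) 0.11611672158725393
plate (array([537.8,  45.3]), array([170.7, 120.4]), 12.45) 0.08634521368726616
lens [0.38475123 0.30386165 0.203     ]
stand [0.71617174 0.21628547 0.235     ]
elbow [0.60697383 0.40199883 0.231     ]
posttop [0.46229112 0.34277516 0.253     ]
```

{"name": "servo_tool", "arguments": {
  "deltas": [
    [[0.0014, -0.0017, 0.02], 0.004],
    [[0, 0, 0.03], 0],
    [[0, 0, 0.03], 0],
    [[0, 0, 0.03], 0],
    [[0, 0, 0.015], 0],
    [[0, 0, 0.01], 0],
    [[0, 0, 0.006], 0],
    [[0, 0, 0], 0],
    [[0, 0, 0], 0]
  ]
}}

```text
clock: 3.75
tcp_pos: [0.539, 0.0458, 0.0992]
tcp_rot: [3.141, -0.002, 0.218]
force: [-0.4, -0.1, 0.3]
grip_width: 0.998
gripper_force: 0.0
```

{"name": "servo_tool", "arguments": {
  "deltas": [
    [[0, 0, 0], 0],
    [[0, 0, 0], 0],
    [[0, 0, 0], 0],
    [[0, 0, 0], 0],
    [[0, 0, 0], 0],
    [[0, 0, 0], 0],
    [[0, 0, 0], 0],
    [[0, 0, 0], 0],
    [[0, 0, 0], 0],
    [[0, 0, 0], 0]
  ],
  "claw": 1
}}

```text
clock: 4.75
tcp_pos: [0.5386, 0.0462, 0.0986]
tcp_rot: [3.142, -0.001, 0.219]
force: [0.1, 1.0, 4.9]
grip_width: 0.199
gripper_force: 59.6
```

{"name": "servo_tool", "arguments": {
  "deltas": [
    [[0, 0, -0.005], 0],
    [[0, 0, -0.008], 0],
    [[0, 0, -0.01], 0],
    [[0, 0, -0.012], 0],
    [[0, 0, -0.02], 0],
    [[0, 0, -0.02], 0],
    [[0, 0, -0.02], 0],
    [[0, 0, 0], 0]
  ]
}}

```text
clock: 5.55
tcp_pos: [0.5404, 0.0458, 0.1971]
tcp_rot: [3.139, -0.007, 0.219]
force: [0.3, -0.2, -1.4]
grip_width: 0.195
gripper_force: 58.6
```

{"name": "servo_tool", "arguments": {
  "deltas": [
    [[-0.006, 0.0177, 0], 0],
    [[-0.012, 0.0357, 0], 0],
    [[-0.012, 0.0357, 0], 0],
    [[-0.012, 0.0357, 0], 0],
    [[-0.012, 0.0357, 0], 0],
    [[-0.012, 0.0357, 0], 0],
    [[-0.012, 0.0357, 0], 0],
    [[-0.012, 0.0357, 0], 0],
    [[-0.012, 0.0357, 0], 0],
    [[-0.012, 0.0357, 0], 0],
    [[-0.012, 0.0357, 0], 0],
    [[-0.006, 0.018, 0], 0]
  ]
}}

```text
clock: 6.75
tcp_pos: [0.4937, -0.3689, 0.1923]
tcp_rot: [3.142, 0.001, 0.217]
force: [0.6, 0.2, -1.8]
grip_width: 0.201
gripper_force: 58.8
```

{"name": "servo_tool", "arguments": {
  "deltas": [
    [[0, 0, 0.01], 0.055],
    [[0, 0, 0.02], 0.055],
    [[0, 0, 0.025], 0.055],
    [[0, 0, 0.02], 0.054],
    [[0, 0, 0.01], 0],
    [[0, 0, 0], 0],
    [[0, 0, 0], 0],
    [[0, 0, 0], 0]
  ]
}}

```text
clock: 7.55
tcp_pos: [0.4954, -0.3664, 0.1097]
tcp_rot: [3.14, -0.002, 0.001]
force: [-0.8, -0.2, -3.1]
grip_width: 0.199
gripper_force: 58.9
```

```bash
python3 - <<'E'
from m import *
im,w=cloud('top'); s=status.state(); print(s['tcp_pos'],s['tcp_rot'],s['clock'])
im2,w2=cloud('side'); save('s2',im2[100:300,300:560].repeat(3,0).repeat(3,1)[:600,:780])
z=w[...,2]; B=(abs(w[...,0]-.5)<.15)&(abs(w[...,1]+.366)<.15)
P=w2[(abs(w2[...,0]-.5)<.15)&(abs(w2[...,1]+.366)<.15)&(w2[...,2]>.05)&(w2[...,2]<.1)]
print('plate side',rect(P),np.median(P,0),P.mean(0),len(P))
print(rect(P[P[:,2]<.11]), np.linalg.svd((P-P.mean(0)),full_matrices=False)[2][2])
E
```

```text
[ 0.49543159 -0.3664713   0.1097059 ] [ 3.13979469e+00 -1.75158369e-03  4.38886420e-04] 7.6
plate side (array([ 499., -366.]), array([128. , 173.1]), 89.84) [ 0.48967729 -0.34600572  0.09688914] [ 0.49680722 -0.35291979  0.0964458 ] 592
(array([ 499., -366.]), array([128. , 173.1]), 89.84) [-3.01357331e-03  4.93129017e-04  9.99995338e-01]
```

View pics/s2.png

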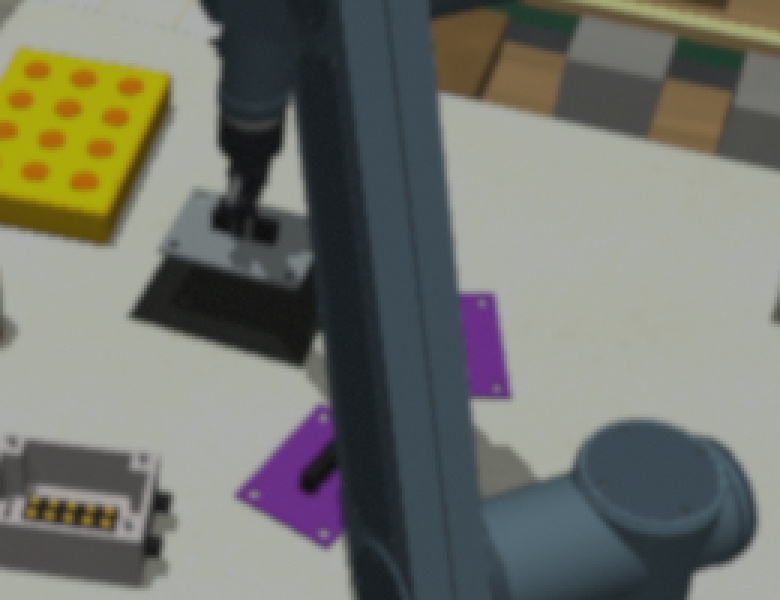

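The cover hangs level and square over the mat, around (240,230) in the crop, and the box is open. Lowering it.

{"name": "servo_tool", "arguments": {
  "deltas": [
    [[0, 0, 0.02], 0],
    [[0, 0, 0.025], 0],
    [[0, 0, 0.02], 0],
    [[0, 0, 0.01], 0],
    [[0, 0, 0.004], 0],
    [[0, 0, 0.002], 0],
    [[0, 0, 0.001], 0],
    [[0, 0, 0.001], 0],
    [[0, 0, 0.001], 0],
    [[0, 0, 0], 0],
    [[0, 0, 0], 0]
  ]
}}

```text
clock: 8.75
tcp_pos: [0.4948, -0.366, 0.0245]
tcp_rot: [3.141, -0.0, -0.0]
force: [-0.1, -0.0, -1.8]
grip_width: 0.2
gripper_force: 58.9
```

{"name": "servo_tool", "arguments": {
  "deltas": [
    [[0, 0, 0.001], 0],
    [[0, 0, 0.0005], 0],
    [[0, 0, 0.0005], 0],
    [[0, 0, 0], 0],
    [[0, 0, 0], 0]
  ]
}}

```text
clock: 9.25
tcp_pos: [0.4947, -0.3659, 0.0227]
tcp_rot: [3.142, -0.0, -0.0]
force: [-2.3, 0.5, 3.3]
grip_width: 0.199
gripper_force: 59.6
```

Contact. Releasing and retreating.

{"name": "servo_tool", "arguments": {
  "deltas": [
    [[0, 0, 0], 0],
    [[0, 0, 0], 0],
    [[0, 0, 0], 0],
    [[0, 0, 0], 0],
    [[0, 0, 0], 0],
    [[0, 0, 0], 0],
    [[0, 0, 0], 0],
    [[0, 0, 0], 0]
  ],
  "claw": -1
}}

```text
clock: 10.05
tcp_pos: [0.4947, -0.3659, 0.0223]
tcp_rot: [3.142, 0.0, -0.0]
force: [0.9, 0.2, 0.4]
grip_width: 1.0
gripper_force: 0.0
```

{"name": "servo_tool", "arguments": {
  "deltas": [
    [[0, 0, -0.01], 0],
    [[0, 0, -0.02], 0],
    [[0, 0, -0.04], 0],
    [[0, 0, -0.045], 0],
    [[0, 0, -0.045], 0],
    [[0, 0, -0.045], 0],
    [[0, 0, -0.045], 0],
    [[0, 0, -0.045], 0],
    [[0, 0, -0.03], 0],
    [[0, 0, 0], 0],
    [[0, 0, 0], 0]
  ]
}}

```text
clock: 11.15
tcp_pos: [0.4947, -0.3658, 0.3485]
tcp_rot: [3.14, -0.001, -0.0]
force: [0.0, 0.0, -1.0]
grip_width: 0.999
gripper_force: 0.0
```

```bash
python3 - <<'E'
from m import *
im,w=cloud('wrist'); save('w2',im); s=status.state(); print(s['tcp_pos'],s['tcp_rot'],s['clock'],s['grip_width'])
z=w[...,2]; B=(abs(w[...,0]-.495)<.15)&(abs(w[...,1]+.366)<.15)
for a,b in [(.03,.06),(.0075,.015)]:
    P=w[B&(z>a)&(z<b)]; print(rect(P),np.median(P[:,2]),len(P))
E
```

```text
[ 0.4943436  -0.36552247  0.34688214] [-3.14099628e+00  6.09179801e-04 -2.01666098e-04] 11.2 0.998713400527671
(array([ 494.8, -367.6]), array([78.6, 17. ]), 0.0) 0.04013611034054754 859
(array([ 455.3, -347. ]), array([180.6, 285.5]), 71.71) 0.010323040675740025 9995
```

View pics/w2.png

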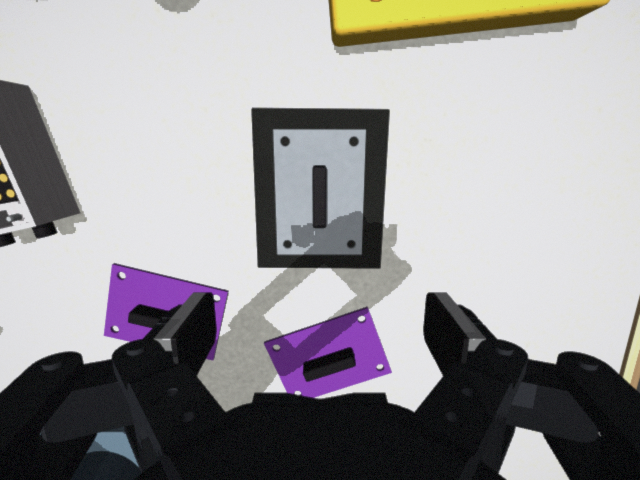

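The cover lies flat, grip up, wholly on the mat: plate columns 273–366 inside the mat's 252–389. On to the magnifier.

{"name": "servo_tool", "arguments": {
  "deltas": [
    [[-0.0063, -0.03, -0.0047], 0],
    [[-0.0063, -0.0444, -0.0047], 0],
    [[-0.0063, -0.0444, -0.0047], 0],
    [[-0.0063, -0.0444, -0.0047], 0],
    [[-0.0063, -0.0444, -0.0047], 0],
    [[-0.0063, -0.0444, -0.0047], 0],
    [[-0.0063, -0.0444, -0.0047], 0],
    [[-0.0063, -0.0444, -0.0047], 0],
    [[-0.0063, -0.0444, -0.0047], 0],
    [[-0.0063, -0.0444, -0.0047], 0],
    [[-0.0063, -0.0444, -0.0047], 0],
    [[-0.0063, -0.0444, -0.0047], 0]
  ]
}}

```text
clock: 12.4
tcp_pos: [0.4179, 0.1541, 0.4022]
tcp_rot: [3.141, 0.003, -0.0]
force: [1.1, -0.1, 1.3]
grip_width: 1.003
gripper_force: 0.0
```

{"name": "servo_tool", "arguments": {
  "deltas": [
    [[-0.0063, -0.0444, -0.0047], 0],
    [[-0.0063, -0.0444, -0.0047], 0],
    [[-0.0063, -0.0444, -0.0047], 0],
    [[0, -0.0144, 0], 0],
    [[0, 0, 0], -0.104],
    [[0, 0, 0], -0.104],
    [[0, 0, 0], -0.104],
    [[0, 0, 0], -0.103],
    [[0, 0, 0], 0],
    [[0, 0, 0], 0],
    [[0, 0, 0], 0]
  ]
}}

```text
clock: 13.5
tcp_pos: [0.4004, 0.2998, 0.4172]
tcp_rot: [3.141, 0.001, 0.412]
force: [-0.5, -0.5, 0.2]
grip_width: 0.997
gripper_force: 0.0
```

```bash
python3 - <<'E'
from m import *
im,w=cloud('wrist'); save('w3',im); np.save('w3.npy',w); s=status.state(); print(s['tcp_pos'],s['tcp_rot'],s['clock'],s['grip_width'])
for l in ['post','lens','upper_arm','lens_arm','stand_axis']: print(l,[(np.round(r['xyz'],3).tolist(),round(r['conf'],2)) for r in finder.spot_in('wrist',l)][:3])
z=w[...,2]
P=w[(z>.240)&(z<.265)]; print('posttop',len(P),P.mean(0),rect(P))
P=w[(z>.19)&(z<.215)]; print(len(P),rect(P))
P=w[(z>.215)&(z<.24)]; print(len(P),rect(P),P.mean(0))
E
```

```text
[0.40038054 0.2998522  0.41742244] [3.14149547e+00 7.78040868e-04 4.12943845e-01] 13.55 1.0028525709330647
post [([0.408, 0.326, 0.197], 0.95)]
lens [([0.407, 0.326, 0.2], 0.97)]
upper_arm [([0.405, 0.325, 0.201], 0.7)]
lens_arm [([0.406, 0.323, 0.197], 0.64)]
stand_axis [([0.436, 0.299, 0.199], 0.59)]
posttop 469 [0.46513271 0.34235618 0.25299834] (array([465.2, 342.5]), array([19.3, 18.9]), 68.39)
14431 (array([248.1, 340.7]), array([167.4, 636. ]), 85.04)
11 (array([247.8, 412.8]), array([  4.8, 473.1]), 70.25) [0.38386375 0.36321653 0.22342221]
```

View pics/w3.png

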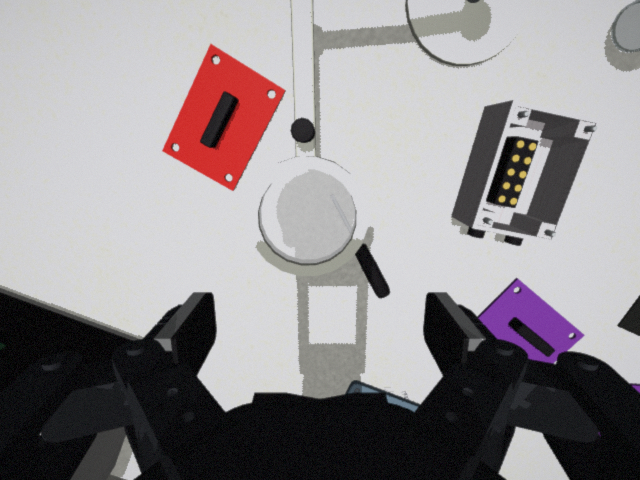

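Post top at (302,130) px fits z = 0.253 and a 19 mm diameter. The lens is at about (307,211), the lens arm lies along tool x, and the box is open. Next, the swing path.

```bash
python3 - <<'E'
from m import *
w=np.load('w3.npy'); v,u=np.mgrid[:480,:640]; z=w[...,2]
P=w[(z>.19)&(z<.21)&(v>165)&(v<275)&(u>245)&(u<370)][:,:2]
hull=cv2.convexHull((P*1000).astype(np.float32)); (c,r)=cv2.minEnclosingCircle(hull); print('lens',c,r,len(P))
print('ell',cv2.fitEllipse(hull))
L0=np.array(c)/1000; post=np.array([.4652,.3425])
S=at(253.2,157.1,.235)[:2]
d=(L0-post); print('post-lens',np.linalg.norm(d)); d/=np.linalg.norm(d)
for nm,d in [('meas',d),('tool',-np.array([np.cos(.413),np.sin(.413)]))]:
    E=post-.165*d; print(nm,'E',E,'S',S,'SE',np.linalg.norm(S-E),'L',E+.25*d,np.degrees(np.arctan2(d[1],d[0])))
G=np.array([.538,.0453])
def ik(L,l2):
    D=L-S;n=np.linalg.norm(D);a=np.arctan2(D[1],D[0]);b=np.arccos((.22**2+n*n-l2**2)/(2*.22*n));E=S+.22*np.array([np.cos(a-b),np.sin(a-b)]);return E
E=ik(G,.25); d=(G-E)/.25; pf=E+.165*d; print('final E',E,'post',pf,'arm angle',np.arctan2(d[1],d[0]))
for k in np.linspace(0,1,5):
    p=post+k*(pf-post);e=ik(p,.165);q=p-e;print(p,e,'a',np.arctan2(*(e-S)[::-1]),'arm',np.arctan2(q[1],q[0]))
E
```

```text
lens (387.75244140625, 307.2506103515625) 62.66715621948242 10996
ell ((387.511962890625, 307.0967712402344), (123.59576416015625, 124.81688690185547), 30.33418846130371)
post-lens 0.08509197261034508
meas E [0.61537688 0.41085133] S [0.71617174 0.21628547] SE 0.2191243446652728 L [0.38783615 0.30728871] -155.52787612310465
tool E [0.61632694 0.40872422] S [0.71617174 0.21628547] SE 0.21679865546924534 L [0.38734673 0.30838449] -156.336843061097
final E [0.51026346 0.2937566 ] post [0.52856958 0.12977525] arm angle -1.459621276147239
[0.4652 0.3425] [0.6150116  0.41164827] a 2.0485874882568775 arm -2.7091603607068846
[0.48104239 0.28931881] [0.60032985 0.40331663] a 2.125338406150867 arm -2.3788651590689294
[0.49688479 0.23613762] [0.57242551 0.38282982] a 2.282852842531762 arm -2.046340779651792
[0.51272718 0.18295643] [0.53843757 0.34594102] a 2.5113467523755313 arm -1.7272544045480933
[0.52856958 0.12977525] [0.51026346 0.2937566 ] a 2.7817344369393076 arm -1.4596212761472387
```

{"name": "servo_tool", "arguments": {
  "deltas": [
    [[0.038, -0.0065, 0], -0.014],
    [[0.0385, -0.0066, 0], 0],
    [[0, 0, 0.03], 0],
    [[0, 0, 0.03], 0],
    [[0, 0, 0.03], 0],
    [[0, 0, 0], 0],
    [[0, 0, 0], 0]
  ]
}}

```text
clock: 14.5
tcp_pos: [0.4648, 0.3434, 0.3283]
tcp_rot: [3.142, 0.0, 0.429]
force: [-0.1, 0.0, -0.1]
grip_width: 1.002
gripper_force: 0.0
```

{"name": "servo_tool", "arguments": {
  "deltas": [
    [[0, 0.001, 0.025], 0],
    [[0, 0, 0.03], 0],
    [[0, 0, 0.025], 0],
    [[0, 0, 0.014], 0],
    [[0, 0, 0.008], 0],
    [[0, 0, 0], 0],
    [[0, 0, 0], 0]
  ]
}}

```text
clock: 15.2
tcp_pos: [0.4662, 0.3429, 0.2276]
tcp_rot: [-3.142, -0.003, 0.429]
force: [-0.3, -0.5, -0.2]
grip_width: 1.002
gripper_force: 0.0
```

{"name": "servo_tool", "arguments": {
  "deltas": [
    [[0, 0, 0], 0],
    [[0, 0, 0], 0],
    [[0, 0, 0], 0],
    [[0, 0, 0], 0],
    [[0, 0, 0], 0],
    [[0, 0, 0], 0],
    [[0, 0, 0], 0],
    [[0, 0, 0], 0],
    [[0, 0, 0], 0],
    [[0, 0, 0], 0]
  ],
  "claw": 1
}}

```text
clock: 16.2
tcp_pos: [0.4652, 0.3426, 0.2261]
tcp_rot: [-3.141, -0.0, 0.429]
force: [-1.9, 0.1, 4.4]
grip_width: 0.217
gripper_force: 58.5
```

Post gripped. Working out the rows for a straight path with the arm's rotation followed.

```bash
python3 - <<'E'
import numpy as np
t=[.066]*5+[.0665]*5+[.064]*5+[.0535]*5; th=.429; d=np.array([.5286-.4652,.1298-.3425])/20
o=[]
for k in t:
    c,s=np.cos(th),np.sin(th); o.append([[round(d[0]*c+d[1]*s,4),round(d[0]*s-d[1]*c,4),0],-k]); th+=k
print(o[:10]);print(o[10:],th)
E
```

```text
[[[np.float64(-0.0015), np.float64(0.011), 0], -0.066], [[np.float64(-0.0023), np.float64(0.0109), 0], -0.066], [[np.float64(-0.003), np.float64(0.0107), 0], -0.066], [[np.float64(-0.0037), np.float64(0.0105), 0], -0.066], [[np.float64(-0.0044), np.float64(0.0102), 0], -0.066], [[np.float64(-0.005), np.float64(0.0099), 0], -0.0665], [[np.float64(-0.0057), np.float64(0.0095), 0], -0.0665], [[np.float64(-0.0063), np.float64(0.0091), 0], -0.0665], [[np.float64(-0.0069), np.float64(0.0087), 0], -0.0665], [[np.float64(-0.0074), np.float64(0.0082), 0], -0.0665]]
[[[np.float64(-0.008), np.float64(0.0077), 0], -0.064], [[np.float64(-0.0085), np.float64(0.0072), 0], -0.064], [[np.float64(-0.0089), np.float64(0.0066), 0], -0.064], [[np.float64(-0.0093), np.float64(0.0061), 0], -0.064], [[np.float64(-0.0097), np.float64(0.0054), 0], -0.064], [[np.float64(-0.01), np.float64(0.0048), 0], -0.0535], [[np.float64(-0.0102), np.float64(0.0043), 0], -0.0535], [[np.float64(-0.0105), np.float64(0.0037), 0], -0.0535], [[np.float64(-0.0106), np.float64(0.0032), 0], -0.0535], [[np.float64(-0.0108), np.float64(0.0026), 0], -0.0535]] 1.679000000000001
```

{"name": "servo_tool", "arguments": {
  "deltas": [
    [[-0.0015, 0.011, 0], -0.066],
    [[-0.0023, 0.0109, 0], -0.066],
    [[-0.003, 0.0107, 0], -0.066],
    [[-0.0037, 0.0105, 0], -0.066],
    [[-0.0044, 0.0102, 0], -0.066]
  ]
}}

```text
clock: 16.7
tcp_pos: [0.4814, 0.2894, 0.2262]
tcp_rot: [-3.141, -0.002, 0.762]
force: [-1.3, 2.1, 4.4]
grip_width: 0.219
gripper_force: 58.7
```

{"name": "servo_tool", "arguments": {
  "deltas": [
    [[-0.005, 0.0099, 0], -0.0665],
    [[-0.0057, 0.0095, 0], -0.0665],
    [[-0.0063, 0.0091, 0], -0.0665],
    [[-0.0069, 0.0087, 0], -0.0665],
    [[-0.0074, 0.0082, 0], -0.0665]
  ]
}}

```text
clock: 17.2
tcp_pos: [0.4972, 0.2362, 0.2262]
tcp_rot: [3.141, -0.002, 1.094]
force: [0.6, 1.9, 4.0]
grip_width: 0.218
gripper_force: 58.7
```

Low forces and on track.

{"name": "servo_tool", "arguments": {
  "deltas": [
    [[-0.008, 0.0077, 0], -0.064],
    [[-0.0085, 0.0072, 0], -0.064],
    [[-0.0089, 0.0066, 0], -0.064],
    [[-0.0093, 0.0061, 0], -0.064],
    [[-0.0097, 0.0054, 0], -0.064]
  ]
}}

```text
clock: 17.7
tcp_pos: [0.513, 0.1828, 0.2262]
tcp_rot: [3.141, -0.001, 1.414]
force: [-0.7, 2.3, 4.3]
grip_width: 0.212
gripper_force: 58.7
```

{"name": "servo_tool", "arguments": {
  "deltas": [
    [[-0.01, 0.0048, 0], -0.0535],
    [[-0.0102, 0.0043, 0], -0.0535],
    [[-0.0105, 0.0037, 0], -0.0535],
    [[-0.0106, 0.0032, 0], -0.0535],
    [[-0.0108, 0.0026, 0], -0.0535],
    [[0, 0, 0], 0],
    [[0, 0, 0], 0]
  ]
}}

```text
clock: 18.4
tcp_pos: [0.5292, 0.129, 0.2262]
tcp_rot: [3.14, 0.001, 1.676]
force: [3.3, -2.1, 4.4]
grip_width: 0.216
gripper_force: 58.8
```

```bash
cat > l.py <<'E'
from m import *
import sys
s=status.state(); print(s['tcp_pos'],s['tcp_rot'],s['clock'])
for c in ['top','side','wrist']:
    im,w=cloud(c); save(c+sys.argv[1],im)
    z=w[...,2]; m=(z>.186)&(z<.21)&(np.hypot(w[...,0]-.538,w[...,1]-.045)<.075)
    P=w[m]
    if len(P)>50:
        h=cv2.convexHull((P[:,:2]*1000).astype(np.float32)); print(c,len(P),cv2.minEnclosingCircle(h),cv2.fitEllipse(h) if len(h)>5 else '')
    m=(z>.074)&(z<.086)&(abs(w[...,0]-.538)<.12)&(abs(w[...,1]-.045)<.1)
    if m.sum()>50: print('rim',c,m.sum(),rect(w[m]))
E
python3 l.py A
```

```text
[0.52921955 0.12903579 0.22619305] [3.13990346e+00 1.12640158e-03 1.67647002e+00] 18.4
top 1649 ((536.9532470703125, 49.14556121826172), 67.53669738769531) ((537.6548461914062, 47.54851531982422), (124.11622619628906, 133.12013244628906), 179.98672485351562)
rim top 260 (array([538.9,  37.9]), array([170.5, 104.2]), 12.58)
side 454 ((538.0184326171875, 50.467315673828125), 68.6956787109375) ((538.1227416992188, 49.1264762878418), (120.40689849853516, 134.24868774414062), 6.622512340545654)
rim side 404 (array([540.5,  47.9]), array([171.1, 130.3]), 12.43)
wrist 2199 ((537.5930786132812, 48.81370162963867), 59.98232650756836) ((529.7295532226562, 127.64836120605469), (66.13298797607422, 76.49826049804688), 0.0)
rim wrist 3642 (array([534. ,  61.7]), array([170.8,  89.1]), 12.03)
```

Close to centred. I'll let go, back off, and then measure cleanly.

{"name": "servo_tool", "arguments": {
  "deltas": [
    [[0, 0, 0], 0],
    [[0, 0, 0], 0],
    [[0, 0, 0], 0],
    [[0, 0, 0], 0],
    [[0, 0, 0], 0],
    [[0, 0, 0], 0],
    [[0, 0, 0], 0],
    [[0, 0, 0], 0]
  ],
  "claw": -1
}}

```text
clock: 19.35
tcp_pos: [0.5284, 0.1297, 0.2258]
tcp_rot: [-3.141, -0.0, 1.679]
force: [-0.6, 0.3, -0.0]
grip_width: 1.001
gripper_force: 0.0
```

{"name": "servo_tool", "arguments": {
  "deltas": [
    [[0, 0, -0.01], 0],
    [[0, 0, -0.03], 0],
    [[0, 0, -0.04], 0],
    [[0, 0, -0.045], 0],
    [[0, 0, -0.045], 0],
    [[0, 0, -0.03], 0],
    [[0, 0, 0], 0],
    [[0, 0, 0], 0]
  ]
}}

```text
clock: 20.15
tcp_pos: [0.5285, 0.1297, 0.4268]
tcp_rot: [3.139, 0.0, 1.679]
force: [-0.3, 0.7, -0.8]
grip_width: 1.002
gripper_force: 0.0
```

```bash
python3 l.py B; python3 - <<'E'
from m import *
from scipy.optimize import least_squares
for c in ['top','wrist']:
    im,w=cloud(c); z=w[...,2]
    P=w[(z>.186)&(z<.21)&(np.hypot(w[...,0]-.538,w[...,1]-.045)<.08)][:,:2]
    # rim edge fit on the hull, leaving out the bar side
    h=cv2.convexHull((P*1000).astype(np.float32))[:,0]; h=h[h[:,1]<75]
    r=least_squares(lambda q:np.hypot(*(h-q[:2]).T)-q[2],[538,45,62],loss='soft_l1').x; print(c,'lens',r,len(P))
    Q=w[(z>.24)&(z<.265)&(abs(w[...,0]-.53)<.04)&(abs(w[...,1]-.13)<.04)]
    if len(Q): print('posttop',Q.mean(0),rect(Q))
E
```

```text
[0.52848564 0.12965138 0.42681682] [3.13947306e+00 1.48266123e-04 1.67877040e+00] 20.15
top 1744 ((537.7598266601562, 50.96144485473633), 68.71089935302734) ((536.9007568359375, 49.438987731933594), (123.19549560546875, 137.74623107910156), 2.833117723464966)
rim top 281 (array([536.9,  44.9]), array([169.8, 119.9]), 12.72)
side 1124 ((542.6765747070312, 50.02195739746094), 68.70783996582031) ((539.6787109375, 47.65603256225586), (123.91161346435547, 133.7652587890625), 20.34612274169922)
rim side 393 (array([539.1,  50.4]), array([171.9, 129.7]), 13.61)
wrist 9659 ((537.145263671875, 46.42622375488281), 65.00262451171875) ((537.583251953125, 44.98374938964844), (124.13829803466797, 126.83384704589844), 9.251395225524902)
rim wrist 1495 (array([537.4,  46. ]), array([170.6, 120.6]), 12.21)
top lens [537.00932547  44.63821516  62.28625294] 1752
posttop [0.52455109 0.12431394 0.25038739] (array([523.6, 126.8]), array([10. , 18.8]), 27.49)
wrist lens [537.64905163  44.23273609  62.37225776] 9670
posttop [0.52865635 0.13025528 0.25233398] (array([528.7, 129.3]), array([19.2, 19. ]), 53.2)
```

View pics/wristB.png

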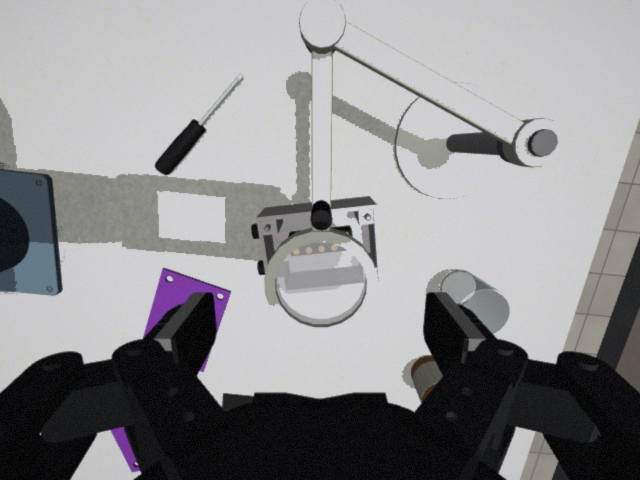

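The lens ring (320,280 px) hangs over the box; by depth it sits within about 2 mm of the mouth's centre. The bottle, beaker and screwdriver stand untouched and the gripper is clear.

```bash
python3 -c "
from plant import arm; print(arm.finish_job())"
```

```text
the job is handed in; nothing more can be done
None
```

I set the grey cover flat, grip up, wholly on the mat, then swung the lens to within about 2 mm of the open box's centre and let go; the job was handed in at about 20 s of the 64 s allowed.

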